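# Third hand for a plate rack's end board

## Robot

A 6-joint arm with a two-finger parallel gripper is mounted at the origin on the work surface. World frame = base frame: x ahead of the robot, y to its left, z up, the work surface at z = 0. Lengths are in m, angles in rad, forces in N, time in s.
With the tool pointing down it reaches from about 0.225 to 0.875 m from the base axis. Payload 3.4 kg.
Tool frame: the origin (TCP) lies between the finger pads; the fingertips stand 14 mm ahead of it and the grasp point (between the pads) lies 5 mm behind it; z points along the fingers, y is the direction in which the jaws open and shut (so a half turn about z gives the same grasp; the last joint's range is limited). The gripper opens to 85 mm and grips with 20 to 120 N. Pads are 22 mm wide; open, the fingers measure 114 mm over their backs; the gripper's body (76 mm by 85 mm) begins 54 mm behind the grasp point. The pads swing forward as they close: fully open they stand 13 mm farther back than shut.
Start: joints at [-1.31, 0.276, 1.505, -0, 1.361, -0.121], TCP at [0.214, -0.534, 0.245] pointing down, gripper open.
Joint ranges: [-2.89, 2.89], [-0.75, 2.08], [0.22, 2.7], [-1.18, 4.32], [0.11, 2.71], [-2.7, 2.7]. Speed limits (rad/s): [2.57, 2.57, 3.14, 3.14, 3.14, 3.14].

## Interface

Orientations are given as a unit quaternion [w, x, y, z].
In Python, from rig import manip, get_image, job gives the robot as it stands. The module is installed in compiled form; this text tells all that it offers.
- The arm moves only by the tool step_arm, never from a script. Its argument "moves" is one flat list of numbers, 5 for each row, row after row: the shift along the tool's x, y, z as a fraction of full scale, then the turn about the tool's z as a fraction of full scale, then the gripper's target within -1 to 1 (shut at 1, half-way at 0, fully open at -1). In form: [dx, dy, dz, twist, hand, dx, dy, dz, twist, hand, ...]. A call has 1 to 5 rows; each row is the pose to reach, as a shift and turn from the pose commanded when the call began, along the tool's axes at that moment, turning the shorter way round; what a row does not reach only later rows make up. Full scale, the value 1, is 500 mm for a shift and pi rad for a turn. A row lasts 1/10 s, in which the tool goes at most 50 mm and 8.59 degrees, less where a joint would pass 70% of its speed; a pose out of reach is approached as far as the arm can. A call with a number of a shift or a turn outside -1 to 1 is refused whole. A call with a gripper value outside its range is refused whole. The fingers move at their own pace and stop on an object; "force" is the grip in N (left out, the last holds). Time passes only in rows, so rows that repeat a pose let the fingers close. It gives the time, the measured TCP pose, the force and the opening at its end, in the units of the state.
- manip.get_state(): the state, without advancing time (a new reading comes with each control period).
- get_image(name): name is "side" or "top"; returns a dict with "frame" (400x640x3 uint8, blue, green, red), "fx", "fy", "cx", "cy" (pixels), "k1" (the pictures are not rectified: a ray, as slopes to the right and down, at radius r is drawn at 1 + k1 r^2 times it, then the intrinsics apply), "rvec" (rotation vector, rad) and "tvec" (3), from world to camera coordinates, as OpenCV has them. Camera axes: x right, y down, z forward; pixel columns grow to the right and rows downward; lengths in m; the calibration is good to about 2 mm. A picture is of the moment at which its call begins. There is no depth.
- job.sign_off(): hands the job in, once; it reports no verdict.
The state is a dict: "clock": time; "qpos": joint angles; "qd": joint speeds; "effort": joint torques, N m; "position": TCP position; "ee_rot": TCP orientation; "contact_force": force on the tool from outside, world axes, zero at the start; "moment": the same for the moment, N m; "width": finger opening in m.
Only numpy, scipy, OpenCV 4.12 (cv2) and the standard library are available. Lean on these libraries where they do the work, as an engineer would, in place of code of your own. Each camera call takes 0.05 s, during which the arm holds its last target. There are 200 camera calls.

## Task

I am putting together the bamboo plate rack: pick up the loose bamboo end board, stand it upright on the rack's base against the rubber-faced spring stop, square to the stop and centred on it so that the screw holes line up, and push it against the stop with a steady 10 newtons or so, without ramming the stop home. Keep up that push for at least four seconds and finish while still gripping and pressing it, because I will be driving the screws; do not let go, and leave the other things on the counter where they are.

Things in the scene. Friction and masses are not known exactly. Their poses are not given: they have to be found in the camera images.
- board_center (a point): Centre, half-way up, of the loose end board: a bamboo block 22 mm thick (its x), 140 mm long (y), 90 mm tall (z, up), about 0.2 kg, standing on its long edge on the counter beside the rack. Both broad faces are alike, each with two dark screw holes 50 mm either side of the middle and 23 mm above the lower edge.
- rack: Fixed bamboo plate rack; origin mid-underside of its base, 220 (x) by 180 (y) by 12 mm, z up. The spring stop's face crosses it at x = -30 mm at rest; the board stands on the bare base on the -x side (80 mm), broad face to the stop. On the +x side: a steel plate, top 56 mm above the counter, at x = 6 mm, and six dowels, tops at 77 mm, at x = 45 to 99 mm.
- stop_face (a point): Middle of the stop's upright rubber face, 35 mm above the counter; the face is 130 mm wide (y) and reaches from 14 to 56 mm above the counter. Axes as the rack's: x points into the stop, the way to push. It moves with the stop. Two small steel screw sockets in it, 50 mm either side of the middle.
- stop (a joint): How far the spring stop is pushed in along the rack's +x, in metres: 0 at rest, 0.020 when rammed home. Its spring gives 1.25 N for each millimetre, so 10 N is 0.008. (All other things on the counter, up to 135 mm tall, stand beyond x = 0.74 m or beyond 0.39 m to either side, seen from the robot.)
Things that resemble listed ones, but are neither listed nor needed, are in the scene too. Of the things that look like the part that bears board_center, take the one that is nearest to the robot's base at the start.

How it is judged:
On the way, in this order (a step that is already met when the one before it is completed fails the run):
1. the end board is lifted off the counter (height (world z) of board_center above 0.052 m), for 0.1 s.
2. the board is pressed against the stop with 6 to 14 N for three seconds on end (contact force between board and stop between 6 and 14 N), for 3 s.
At the end, for the whole second after the job is handed in: The fingers still hold the end board, which stands upright (within 4.5 degrees) on the base (no more than 6 mm above it) in front of the stop, square to it (4.5 degrees), centred on it along y within 6 mm, at rest, and presses on the stop with 6 to 14 N (all of step 2 and contact force between the fingers and board above 1 N and y of board_center in the frame of rack between -0.006 and 0.006 m and z of board_center in the frame of rack between 0.053 and 0.063 m and x of board_center in the frame of stop_face below -0.008 m and angle between the x axis of board_center and the x axis of rack, either way round below 0.08 rad and angle between board_center's own z axis and vertical below 0.08 rad and linear speed of board below 0.01 m/s); the arm keeps its last pose, push and grip.
It fails at once if the stop is rammed home (value of joint stop above 0.0185 m).
It fails at once if a bystander is pushed away (distance of any of pot, tubs, picks, plate from where it was at the start of the episode above 0.03 m).
It also fails if it takes over 56 s, if anything falls off the work surface, if the arm or the gripper's body presses on something with over 40 N, if the wrist force passes 120 N, or if a joint passes its speed limit or range.

## Working session

There is one attempt and no reset: what is moved stays moved. The work goes in short steps, Python scripts to look and compute and a tool call to move; the robot and the scene stay as the last step left them, time stands still between calls to the robot, and variables do not carry over. Pictures are saved under pics/ and viewed, about 8 in all and at most 12, crops included, and the job is handed in when it is done.

Besides the shell and the picture viewer there is one more tool, called after "Call:" as name(argument=value, ...), one argument or row to a line, values as JSON. step_arm: Moves the arm, as the interface text tells. Its arguments: {"type":"object","properties":{"moves":{"type":"array","items":{"type":"number","minimum":-1,"maximum":1}},"force":{"type":"number"}},"required":["moves"]}

```bash
mkdir -p pics; cat > h.py <<'E'
import numpy as np, cv2
from rig import manip, get_image, job
def ray(im,uv):
    K=np.array([[im['fx'],0,im['cx']],[0,im['fy'],im['cy']],[0,0,1.]])
    p=cv2.undistortPoints(np.array(uv,float).reshape(-1,1,2),K,np.array([im['k1'],0,0,0,0.]))[:,0]
    R=cv2.Rodrigues(np.array(im['rvec'],float))[0]; t=np.array(im['tvec'],float).ravel()
    d=np.c_[p,np.ones(len(p))]@R
    return -R.T@t,d
def onz(im,uv,z):
    c,d=ray(im,uv); return c+d*((z-c[2])/d[:,2])[:,None]
def proj(im,P):
    K=np.array([[im['fx'],0,im['cx']],[0,im['fy'],im['cy']],[0,0,1.]])
    return cv2.projectPoints(np.array(P,float).reshape(-1,3),np.array(im['rvec'],float),np.array(im['tvec'],float),K,np.array([im['k1'],0,0,0,0.]))[0][:,0]
E
python3 - <<'E'
from h import *
import pickle
for n in('top','side'):
    im=get_image(n); cv2.imwrite(f'pics/{n}0.png',im['frame']); pickle.dump(im,open(n+'0.pkl','wb'))
    print(n,im['fx'],im['k1'],ray(im,[[320,200]]))
print(manip.get_state())
E
```

```text
top 508.56574735987726 -0.026613407184000574 (array([0.44535498, 0.04149113, 1.11536094]), array([[ 0.13569588, -0.01025599, -0.99071594]]))
side 384.32656160780203 -0.018591689721004907 (array([ 0.4075882 , -0.50925898,  0.59962789]), array([[ 0.19736843,  0.67981808, -0.70640203]]))
{'clock': 0.1, 'qpos': array([-1.30999642e+00,  2.76520041e-01,  1.50600436e+00, -2.11624481e-05,
        1.36070403e+00, -1.21030322e-01]), 'qd': array([-9.55168911e-05, -2.27785594e-03, -2.30781538e-03, -2.73059021e-03,
        9.40727331e-04,  3.92914626e-04]), 'effort': array([ 9.69809771e-04, -4.17696154e+01, -2.46405315e+01, -1.28933275e-04,
        5.80027787e-03, -2.42479040e-06]), 'position': array([ 0.21411141, -0.53316433,  0.24453374]), 'ee_rot': array([-8.15169040e-04,  9.81830248e-01,  1.89759571e-01, -6.74329103e-05]), 'contact_force': array([ 0.16705536, -0.06334348, -0.99496504]), 'moment': array([0.00334107, 0.01360536, 0.03149487]), 'width': 0.08522072211964997}
```

View pics/top0.png

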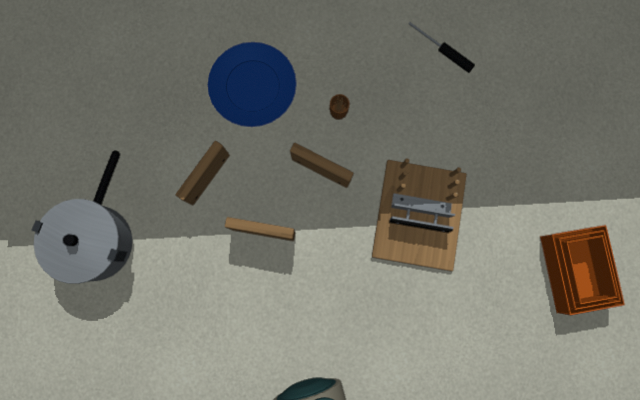

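View pics/side0.png

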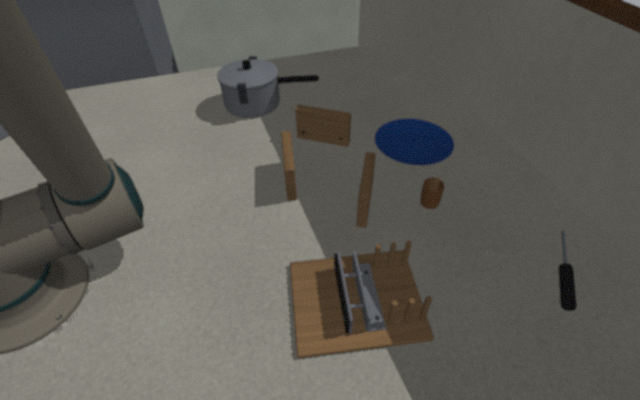

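The top view shows three boards: A (203,172), B (260,229) and C (321,165). The rack is at (420,215), with its black stop face at (421,225). B looks nearest to the base, so I'll check that by measuring and with an enlarged crop.

```bash
python3 - <<'E'
from h import *
import pickle
t=pickle.load(open('top0.pkl','rb')); s=pickle.load(open('side0.pkl','rb'))
for n,p in dict(A=(203,172),B=(260,229),C=(321,165)).items():
    q=onz(t,[p],.09)[0]; print(n,q.round(3),np.hypot(*q[:2]).round(3))
a=cv2.resize(t['frame'][140:280,170:310],None,fx=4,fy=4,interpolation=cv2.INTER_CUBIC)[:, :400]
a=cv2.resize(t['frame'][205:280,215:305],(400*1,333),interpolation=cv2.INTER_CUBIC)
b=cv2.resize(t['frame'][150:280,365:475],(400,473),interpolation=cv2.INTER_CUBIC)
c=cv2.resize(s['frame'][120:210,270:390],(400,300),interpolation=cv2.INTER_CUBIC)
out=np.zeros((600,800,3),np.uint8); out[:299,:400]=cv2.resize(a,(400,299)); out[300:600,:400]=c; out[:473,400:]=b
cv2.imwrite('pics/crop.png',np.clip(out*1.3,0,255).astype(np.uint8))
hsv=cv2.cvtColor(t['frame'],cv2.COLOR_BGR2HSV)
m=cv2.inRange(hsv,(5,70,60),(25,255,255))
n,l,st,ce=cv2.connectedComponentsWithStats(m)
for i in range(1,n):
    if st[i,4]>150:
        print(st[i],ce[i].round(1),cv2.boxPoints(cv2.minAreaRect(np.argwhere(l==i)[:,::-1].astype(np.float32))).round(1).tolist())
# board B rows: V profile
for u in(240,260,280): print(u,[tuple(map(int,t['frame'][v,u])) for v in range(214,246)])
E
```

```text
A [0.645 0.27  0.09 ] 0.7
B [0.528 0.152 0.09 ] 0.549
C [0.658 0.028 0.09 ] 0.659
[176 141  47  60 681] [198.6 170.2] [[174.8000030517578, 194.5], [214.60000610351562, 139.5], [222.8000030517578, 145.5], [183.0, 200.39999389648438]]
[290 143  63  40 679] [321.2 161.8] [[289.29998779296875, 151.10000610351562], [294.0, 142.0], [353.70001220703125, 172.89999389648438], [349.0, 182.0]]
[ 372  159   94  112 6338] [418.5 216.3] [[371.0, 257.70001220703125], [387.29998779296875, 155.6999969482422], [468.70001220703125, 168.6999969482422], [452.3999938964844, 270.70001220703125]]
[410 211  25  12 186] [421.7 216.5] [[408.8999938964844, 218.10000610351562], [410.29998779296875, 210.60000610351562], [434.3999938964844, 214.8000030517578], [433.1000061035156, 222.39999389648438]]
[225 217  69  22 765] [259.1 227.7] [[223.89999389648438, 228.3000030517578], [226.0, 216.3000030517578], [294.0, 228.10000610351562], [291.8999938964844, 240.1999969482422]]
[ 540  225   85   91 5550] [581.8 270.2] [[539.4000244140625, 236.10000610351562], [606.7000122070312, 221.60000610351562], [624.5999755859375, 
[... 884 characters left out ...]
 73), (32, 46, 55), (62, 71, 76), (93, 102, 101), (96, 105, 103), (97, 106, 105), (98, 106, 106), (98, 106, 105), (97, 105, 105), (95, 104, 102), (96, 104, 103), (97, 105, 104), (96, 106, 104)]
280 [(97, 105, 105), (96, 105, 104), (97, 105, 104), (94, 102, 102), (96, 104, 103), (96, 104, 103), (97, 105, 105), (98, 107, 106), (98, 106, 105), (96, 105, 103), (96, 105, 103), (91, 101, 104), (76, 99, 117), (74, 109, 138), (75, 109, 138), (74, 108, 136), (73, 107, 135), (73, 106, 134), (71, 104, 128), (66, 97, 122), (65, 95, 119), (62, 90, 114), (48, 72, 92), (32, 47, 58), (44, 55, 61), (79, 88, 90), (100, 108, 107), (100, 108, 107), (97, 105, 104), (94, 103, 102), (96, 105, 104), (98, 107, 106)]
```

View pics/crop.png

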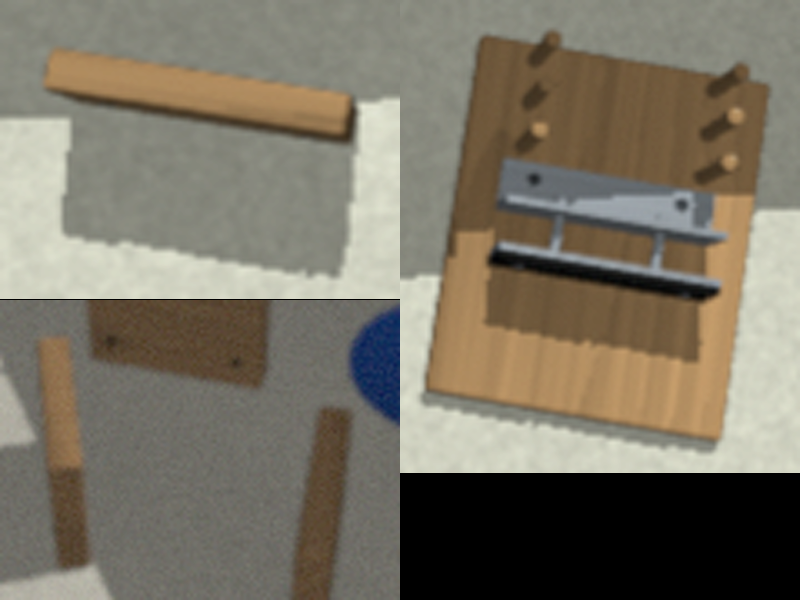

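The enlarged crop confirms B: in the top crop its upper face runs from about (226,217) to (294,239) px, and it stands on its long edge. At 0.55 m it is nearer than C (0.66 m) and A (0.70 m). The rack's dowels are on the far side, so its +x points away from the robot. Next I work out the poses.

```bash
python3 - <<'E'
from h import *
import pickle
t=pickle.load(open('top0.pkl','rb')); s=pickle.load(open('side0.pkl','rb'))
B=onz(t,[(226.2,217),(225.1,227.1),(294.2,228.8),(293.3,238.9)],.09)
print('board',B[:,:2].round(4).tolist(),B.mean(0).round(4))
f=B[2]-B[0];g=B[3]-B[1];e=(B[0]+B[1]-B[2]-B[3])/2; print('len',np.linalg.norm(e),'ydir ang',np.degrees(np.arctan2(e[1],e[0]))-90, [np.degrees(np.arctan2(-k[1],-k[0]))-90 for k in(f,g)])
R=onz(t,[(387,159.9),(466.2,173.4),(453.3,269.5),(372.7,256.5)],.012)
print('rack',R[:,:2].round(4).tolist(),R.mean(0).round(4))
for i,j in((0,1),(3,2),(3,0),(2,1)):
    d=R[i]-R[j] if i!=j and (i,j) in((0,1),(3,2)) else R[j]-R[i]
    print((i,j),np.linalg.norm(d).round(4),np.degrees(np.arctan2(d[1],d[0])).round(2))
yaw=np.radians(-7); 
S=onz(t,[(365+92/3.637,150+247/3.638),(365+320/3.637,150+285/3.638)],.056); print('stop top edge',S.round(4),np.linalg.norm(S[0]-S[1]))
E
```

```text
board [[0.5524, 0.2209], [0.532, 0.2228], [0.5275, 0.0835], [0.5071, 0.0853]] [0.5298 0.1531 0.09  ]
len 0.13974232157030692 ydir ang -10.265720054350723 [np.float64(-10.28837213315002), np.float64(-10.243073333624622)]
rack [[0.6852, -0.1193], [0.6538, -0.2948], [0.4427, -0.257], [0.4724, -0.0828]] [ 0.5635 -0.1885  0.012 ]
(0, 1) 0.1783 79.84
(3, 2) 0.1767 80.33
(3, 0) 0.2159 -9.72
(2, 1) 0.2144 -10.16
stop top edge [[ 0.5515 -0.1166  0.056 ]
 [ 0.5285 -0.248   0.056 ]] 0.1333977688429707
```

```bash
cat >> h.py <<'E'
from scipy.spatial.transform import Rotation as Ro
def plan(p,h=-10.2):
    s=manip.get_state(); q=s['ee_rot']; R=Ro.from_quat([q[1],q[2],q[3],q[0]]).as_matrix()
    d=R.T@(np.array(p)-s['position']); cur=np.degrees(np.arctan2(R[1,1],R[0,1]))
    tw=-(h-cur); tw=(tw+180)%360-180
    print('t',round(s['clock'],2),'pos',s['position'].round(4),'head',cur.round(2),'tilt',np.degrees(np.arccos(-R[2,2])).round(2),'F',s['contact_force'].round(2),'M',s['moment'].round(2),'w',round(s['width'],4))
    print('shift/0.5',(d/.5).round(4),'twist/pi',round(tw/180,4))
E
python3 -c "
from h import *
plan((.53,.153,.2))"
```

```text
t 0.1 pos [ 0.2141 -0.5332  0.2445] head -68.12 tilt 0.09 F [ 0.17 -0.06 -0.99] M [0.   0.01 0.03] w 0.0852
shift/0.5 [ 1.0976 -1.0379  0.0909] twist/pi -0.3218
```

Call:
step_arm(
  moves=[0.36, -0.34, 0, -0.2, -1, 0.36, -0.34, 0, -0.2, -1, 0.36, -0.34, 0, -0.2, -1, 0.36, -0.34, 0, -0.2, -1, 0.36, -0.34, 0, -0.2, -1],
  force=100,
)

```text
clock: 0.6
position: [0.3182, -0.3066, 0.245]
ee_rot: [-0.0, 0.875, 0.485, 0.0]
contact_force: [1.0, -1.1, 0.5]
width: 0.0853
```

```bash
python3 -c "
from h import *
plan((.53,.153,.2))"
```

```text
t 0.6 pos [ 0.3182 -0.3066  0.245 ] head -31.98 tilt 0.04 F [ 1.04 -1.07  0.45] M [ 0.01 -0.11 -0.01] w 0.0853
shift/0.5 [ 1.004  -0.1275  0.0906] twist/pi -0.121
```

Call:
step_arm(
  moves=[0.48, -0.06, 0, -0.121, -1, 0.48, -0.06, 0, -0.121, -1, 0.48, -0.06, 0, -0.121, -1, 0.48, -0.06, 0, -0.121, -1, 0.48, -0.06, 0, -0.121, -1],
)

```text
clock: 1.1
position: [0.4204, -0.0871, 0.2452]
ee_rot: [-0.0, 0.768, 0.641, 0.0]
contact_force: [1.1, -0.1, 0.5]
width: 0.0853
```

```bash
python3 -c "
from h import *
plan((.53,.153,.2))"
```

```text
t 1.1 pos [ 0.4204 -0.0871  0.2452] head -10.3 tilt 0.02 F [ 1.14 -0.1   0.49] M [-0.05 -0.06 -0.07] w 0.0853
shift/0.5 [0.5116 0.1298 0.0906] twist/pi -0.0005
```

Call:
step_arm(
  moves=[0.512, 0.13, 0.05, 0, -1, 0.512, 0.13, 0.05, 0, -1, 0.512, 0.13, 0.05, 0, -1, 0.512, 0.13, 0.05, 0, -1, 0.512, 0.13, 0.05, 0, -1],
)

```text
clock: 1.6
position: [0.524, 0.1388, 0.2212]
ee_rot: [0.0, 0.768, 0.641, -0.0]
contact_force: [0.2, -0.6, -0.5]
width: 0.0855
```

Call:
step_arm(
  moves=[0.014, 0.006, 0.002, 0, -1, 0.014, 0.006, 0.002, 0, -1],
)

```text
clock: 1.8
position: [0.5279, 0.1443, 0.2197]
ee_rot: [-0.0, 0.767, 0.642, -0.001]
contact_force: [0.5, 0.0, 0.8]
width: 0.0855
```

```bash
python3 - <<'E'
from h import *
plan((.53,.153,.066))
t=get_image('top')['frame'];s=get_image('side')['frame']
cv2.imwrite('pics/hov.png',np.hstack([cv2.resize(t[150:300,180:340],(400,375)),cv2.resize(s[60:250,200:400],(400,375))]))
E
```

```text
t 1.8 pos [0.5279 0.1443 0.2197] head -10.17 tilt 0.11 F [0.5  0.03 0.82] M [-0.    0.03 -0.05] w 0.0855
shift/0.5 [0.0182 0.0016 0.3073] twist/pi 0.0002
```

View pics/hov.png

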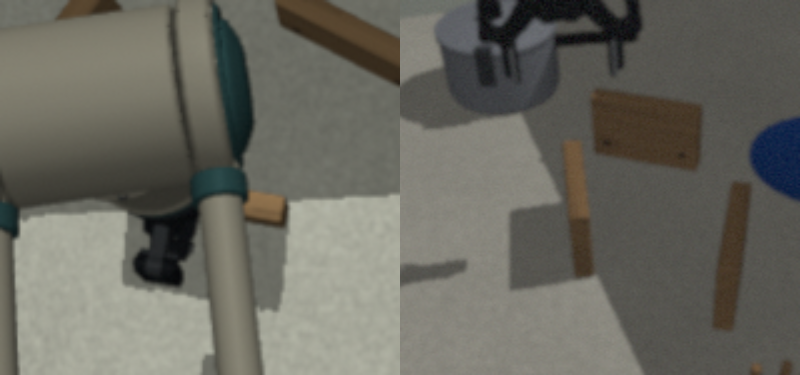

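The top crop shows the arm over the board. In the side crop the open fingers, near (505,70) and (615,60), sit above and clear of it. I'll descend.

Call:
step_arm(
  moves=[0.018, 0.002, 0.08, 0, -1, 0.018, 0.002, 0.16, 0, -1, 0.018, 0.002, 0.22, 0, -1, 0.018, 0.002, 0.26, 0, -1, 0.018, 0.002, 0.27, 0, -1],
)

```text
clock: 2.4
position: [0.5282, 0.1495, 0.0838]
ee_rot: [-0.001, 0.769, 0.64, -0.002]
contact_force: [-0.3, -0.0, 0.5]
width: 0.0856
```

```bash
python3 -c "
from h import *
plan((.53,.153,.066))"
```

```text
t 2.4 pos [0.5282 0.1495 0.0838] head -10.48 tilt 0.3 F [-0.34 -0.03  0.55] M [0.03 0.06 0.01] w 0.0856
shift/0.5 [0.0075 0.0023 0.0357] twist/pi -0.0015
```

Call:
step_arm(
  moves=[0.004, 0.002, 0.036, 0, -1, 0.004, 0.002, 0.036, 0, -1, 0.004, 0.002, 0.036, 0, -1],
)

```text
clock: 2.7
position: [0.5322, 0.1527, 0.0688]
ee_rot: [0.0, 0.768, 0.64, 0.0]
contact_force: [-0.2, -0.0, 0.8]
width: 0.0854
```

```bash
python3 -c "
from h import *
plan((.53,.153,.066))"
```

```text
t 2.7 pos [0.5322 0.1527 0.0688] head -10.4 tilt 0.06 F [-0.2  -0.04  0.79] M [0.05 0.   0.04] w 0.0854
shift/0.5 [-0.0003 -0.0045  0.0056] twist/pi -0.0011
```

Close enough; I'll close the gripper.

Call:
step_arm(
  moves=[0, -0.003, 0.005, 0, 0, 0, -0.003, 0.005, 0, 0.5, 0, -0.003, 0.005, 0, 1, 0, -0.003, 0.005, 0, 1, 0, -0.003, 0.005, 0, 1],
  force=90,
)

```text
clock: 3.2
position: [0.5307, 0.1539, 0.0656]
ee_rot: [0.0, 0.768, 0.641, 0.0]
contact_force: [-1.0, -0.4, 2.3]
width: 0.0214
```

Call:
step_arm(
  moves=[0, 0, 0, 0, 1, 0, 0, 0, 0, 1, 0, 0, 0, 0, 1],
)

```text
clock: 3.5
position: [0.5307, 0.1539, 0.0656]
ee_rot: [0.0, 0.768, 0.641, 0.0]
contact_force: [-0.3, -0.6, 4.5]
width: 0.0213
```

Call:
step_arm(
  moves=[0, 0, -0.05, 0, 1, 0, 0, -0.1, 0, 1, 0, 0, -0.16, 0, 1, 0, 0, -0.2, 0, 1, 0, 0, -0.2, 0, 1],
)

```text
clock: 4.0
position: [0.532, 0.1541, 0.1673]
ee_rot: [0.001, 0.768, 0.64, 0.002]
contact_force: [0.5, -0.2, -2.0]
width: 0.0211
```

```bash
python3 - <<'E'
from h import *
plan((.5,-.178,.17))
s=get_image('side')['frame'];t=get_image('top')['frame']
cv2.imwrite('pics/lift.png',np.hstack([cv2.resize(t[150:300,180:340],(400,375)),cv2.resize(s[60:250,200:400],(400,375))]))
E
```

```text
t 4.0 pos [0.532  0.1541 0.1673] head -10.35 tilt 0.3 F [ 0.51 -0.21 -2.04] M [-0.05 -0.05 -0.03] w 0.0211
shift/0.5 [-0.6648  0.0563 -0.0061] twist/pi -0.0008
```

View pics/lift.png

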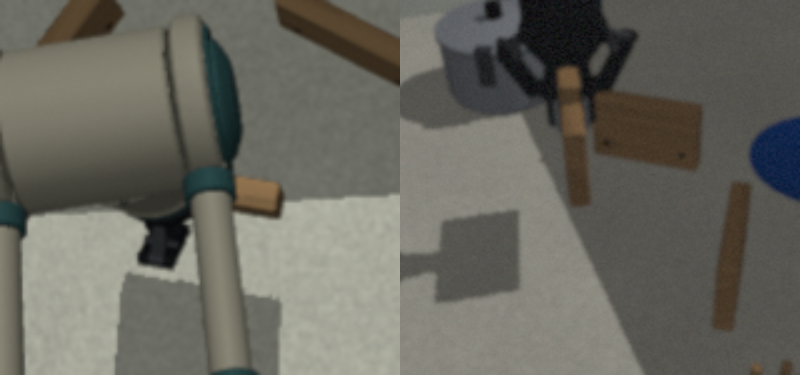

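Lifted: the side crop shows the board upright in the grip with its lower end at (575,205), and its shadow is detached. Now I'll carry it to the rack.

Call:
step_arm(
  moves=[-0.09, 0.006, 0, 0, 1, -0.18, 0.012, 0, 0, 1, -0.27, 0.02, 0, 0, 1, -0.35, 0.03, 0, 0, 1, -0.43, 0.035, 0, 0, 1],
)

```text
clock: 4.6
position: [0.5075, -0.0622, 0.163]
ee_rot: [-0.002, 0.768, 0.64, -0.001]
contact_force: [1.5, -0.2, -1.3]
width: 0.0214
```

Call:
step_arm(
  moves=[-0.08, 0.008, 0, 0, 1, -0.15, 0.014, 0, 0, 1, -0.2, 0.02, 0, 0, 1, -0.22, 0.02, 0, 0, 1, -0.22, 0.02, 0, 0, 1],
)

```text
clock: 5.1
position: [0.498, -0.1713, 0.1635]
ee_rot: [-0.002, 0.769, 0.64, -0.001]
contact_force: [0.9, 0.9, -2.5]
width: 0.021
```

```bash
python3 - <<'E'
from h import *
import pickle
plan((.504,-.178,.17))
im={n:get_image(n) for n in('side','top')}; pickle.dump(im,open('hov.pkl','wb'))
s=im['side']['frame'];t=im['top']['frame']
cv2.imwrite('pics/rackhov.png',np.hstack([cv2.resize(t[140:290,350:500],(400,400),interpolation=2),cv2.resize(s[170:370,250:450],(400,400),interpolation=2)]))
E
```

```text
t 5.1 pos [ 0.498  -0.1713  0.1635] head -10.47 tilt 0.2 F [ 0.94  0.89 -2.47] M [ 0.05 -0.02 -0.02] w 0.021
shift/0.5 [-0.0109  0.0142 -0.013 ] twist/pi -0.0015
```

View pics/rackhov.png

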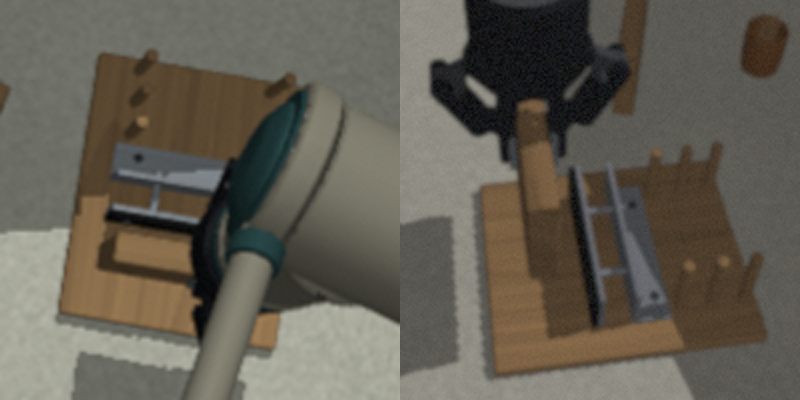

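```bash
python3 - <<'E'
from h import *
import pickle
im=pickle.load(open('hov.pkl','rb')); t,s=im['top'],im['side']
o=np.array([.5635,-.1885]);yw=np.radians(-10);M=np.array([[np.cos(yw),-np.sin(yw)],[np.sin(yw),np.cos(yw)]])
rk=lambda P:((P[:,:2]-o)@M*1000).round(1)
T=lambda p:np.array(p)/(400/150)+[350,140]
S=lambda p:(np.array(p)-[400,0])/2+[250,170]
bt=s_=manip.get_state()['position'][2]-.066
print('board L end top:',rk(onz(t,T([(117,232),(113,260)]),bt+.09)))
print('stop L end:',rk(onz(t,T([(110,205),(107,218)]),.056)))
print('base top view TL,BL,TR?',rk(onz(t,T([(98,53),(62,312)]),.012)))
print('side base corners',rk(onz(s,S([(482,187),(497,371),(766,338)]),.012)))
print('side stop near top/far top',rk(onz(s,S([(599,322),(573,168)]),.056)), 'near bottom',)
print('side board top R end',rk(onz(s,S([(517,103),(546,101),(527,208),(556,206)]),bt+.09)),rk(onz(s,S([(527,208),(556,206)]),bt+.09)))
print('TCP',rk(manip.get_state()['position'][None]))
E
```

```text
board L end top: [[-56.2  76.9]
 [-75.7  76.8]]
stop L end: [[-21.8  67. ]
 [-32.4  67.9]]
base top view TL,BL,TR? [[ 107.8   89.8]
 [-109.    86.9]]
side base corners [[-108.9   84.5]
 [-110.2  -89.9]
 [ 103.7  -93.5]]
side stop near top/far top [[-30.6 -82.5]
 [-27.4  61.4]] near bottom
side board top R end [[-75.3  26. ]
 [-54.4  24.9]
 [-78.4 -63.9]
 [-60.  -65.1]] [[-78.4 -63.9]
 [-60.  -65.1]]
TCP [[-67.4   7.3]]
```

```bash
python3 - <<'E'
from h import *
import pickle
im=pickle.load(open('hov.pkl','rb')); t,s=im['top'],im['side']
t0=pickle.load(open('top0.pkl','rb'))
a=cv2.resize(t0['frame'][190:250,375:475],(800,480),interpolation=2)
cv2.imwrite('pics/stop.png',np.clip(a*1.6,0,255).astype(np.uint8))
E
```

```text
(no output)
```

View pics/stop.png

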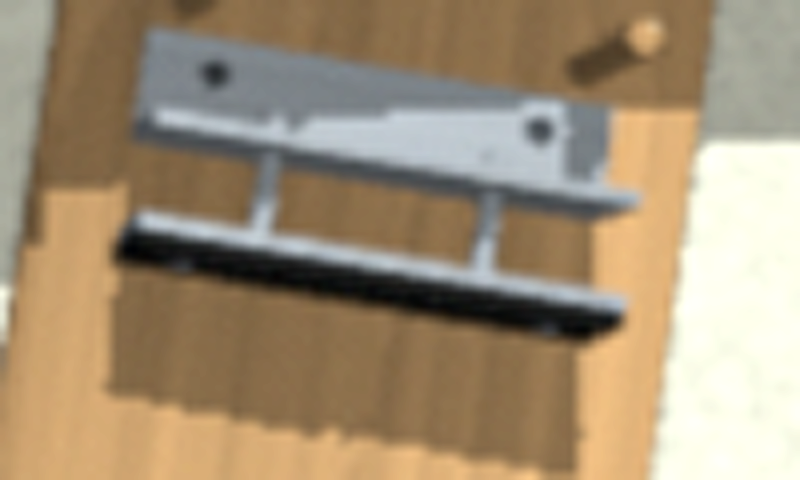

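```bash
python3 - <<'E'
from h import *
import pickle
t=pickle.load(open('top0.pkl','rb'))
o=np.array([.5635,-.1885]);yw=np.radians(-10);M=np.array([[np.cos(yw),-np.sin(yw)],[np.sin(yw),np.cos(yw)]])
rk=lambda P:((P[:,:2]-o)@M*1000).round(1)
f=lambda L:np.array(L)/8+[375,190]
print('sockets',rk(onz(t,f([(182,266),(549,327)]),.035)))
print('stop top L,R',rk(onz(t,f([(122,236),(625,320)]),.056)))
print('stop face bottom L,R',rk(onz(t,f([(120,260),(600,340)]),.014)))
g=M@np.array([-.058,.0]); print(g+o)
E
python3 -c "
from h import *
plan((.506,-.177,.0815))"
```

```text
sockets [[-30.4  48.5]
 [-30.3 -50.9]]
stop top L,R [[-27.6  68.3]
 [-27.6 -65.4]]
stop face bottom L,R [[-29.1  62.4]
 [-29.  -70.2]]
[ 0.50638115 -0.17842841]
t 5.2 pos [ 0.4984 -0.1696  0.1642] head -10.35 tilt 0.17 F [-0.08  0.15 -1.05] M [ 0.04  0.04 -0.05] w 0.0212
shift/0.5 [-0.0121  0.018   0.1653] twist/pi -0.0008
```

Socket midpoint is at rack y ≈ -1 mm and stop yaw is -10°. In the enlarged view the sockets are at (182,266) and (549,327) px of that crop. The board centre is about TCP -1 mm, so the two line up. Lowering in front of the stop.

Call:
step_arm(
  moves=[0.006, 0.012, 0.03, 0, 1, 0.006, 0.013, 0.07, 0, 1, 0.006, 0.013, 0.1, 0, 1, 0.006, 0.013, 0.12, 0, 1, 0.006, 0.013, 0.13, 0, 1],
)

```text
clock: 5.7
position: [0.5056, -0.1676, 0.0992]
ee_rot: [-0.001, 0.767, 0.641, -0.0]
contact_force: [-0.4, 0.4, -2.7]
width: 0.0209
```

```bash
python3 -c "
from h import *
plan((.5064,-.1784,.08),-10.1)"
```

```text
t 5.7 pos [ 0.5056 -0.1676  0.0992] head -10.26 tilt 0.11 F [-0.41  0.41 -2.68] M [ 0.02 -0.05 -0.01] w 0.0209
shift/0.5 [-0.021   0.0055  0.0384] twist/pi -0.0009
```

Call:
step_arm(
  moves=[-0.01, 0, 0.015, 0, 1, -0.02, 0, 0.03, 0, 1, -0.021, 0, 0.036, 0, 1, -0.021, 0, 0.036, 0, 1, -0.021, 0, 0.036, 0, 1],
)

```text
clock: 6.2
position: [0.5043, -0.1797, 0.0825]
ee_rot: [0.0, 0.768, 0.64, 0.0]
contact_force: [0.4, 0.7, -2.0]
width: 0.0215
```

```bash
python3 -c "
from h import *
plan((.5064,-.1784,.079),-10.1)"
```

```text
t 6.2 pos [ 0.5043 -0.1797  0.0825] head -10.37 tilt 0.03 F [ 0.44  0.68 -2.02] M [-0.02  0.01  0.03] w 0.0215
shift/0.5 [0.0032 0.0037 0.0069] twist/pi -0.0015
```

Call:
step_arm(
  moves=[0.002, 0.008, 0.005, 0.001, 1, 0.002, 0.016, 0.006, 0.001, 1, 0.002, 0.024, 0.006, 0.001, 1, 0.002, 0.03, 0.006, 0.001, 1, 0.002, 0.03, 0.006, 0.001, 1],
)

```text
clock: 6.7
position: [0.5199, -0.1813, 0.0793]
ee_rot: [0.0, 0.769, 0.639, 0.0]
contact_force: [-0.2, 0.0, -2.1]
width: 0.021
```

```bash
python3 - <<'E'
from h import *
plan((.5064,-.1784,.079),-10.1)
s=get_image('side')['frame'];t=get_image('top')['frame']
cv2.imwrite('pics/pre.png',np.hstack([cv2.resize(t[190:280,360:460],(400,360),interpolation=2),cv2.resize(s[210:370,270:448],(400,360),interpolation=2)]))
E
```

```text
t 6.7 pos [ 0.5199 -0.1813  0.0793] head -10.51 tilt 0.05 F [-0.16  0.01 -2.07] M [-0.06 -0.03  0.04] w 0.021
shift/0.5 [ 0.0009 -0.0276  0.0006] twist/pi -0.0023
```

View pics/pre.png

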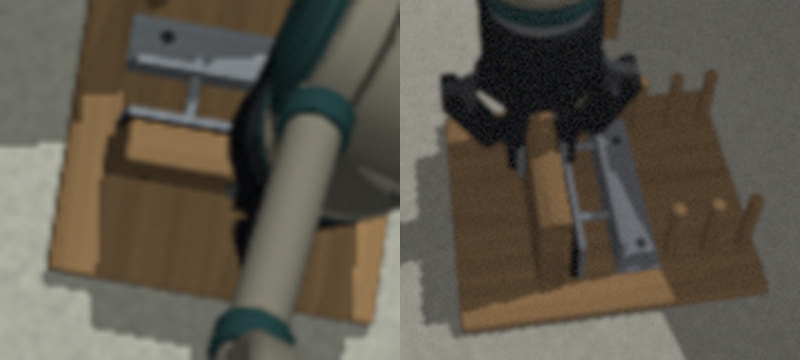

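No contact yet: the front face is about 3 mm short. The side crop shows the board upright in front of the stop at (550,200). I'll advance in small steps.

Call:
step_arm(
  moves=[0, 0.004, 0.001, -0.002, 1, 0, 0.008, 0.002, -0.002, 1, 0, 0.012, 0.002, -0.002, 1, 0, 0.012, 0.002, -0.002, 1, 0, 0.012, 0.002, -0.002, 1],
)

```text
clock: 7.3
position: [0.524, -0.1819, 0.078]
ee_rot: [-0.001, 0.767, 0.642, -0.001]
contact_force: [-3.3, 0.7, -0.3]
width: 0.0209
```

```bash
python3 - <<'E'
from h import *
import time
plan((.5295,-.1825,.0785),-10.1)
for n in('top','side'):
  t=get_image(n); f=manip.get_state()['contact_force']; print(f.round(2),f@[.985,-.174,0])
E
```

```text
t 7.3 pos [ 0.524  -0.1819  0.078 ] head -10.17 tilt 0.12 F [-3.26  0.66 -0.3 ] M [-0.01  0.63 -0.15] w 0.0209
shift/0.5 [ 0.0008  0.011  -0.0011] twist/pi -0.0004
[-3.06 -0.19 -2.34] -2.9831469778979556
[-3.69 -0.22 -0.77] -3.5967713382093125
```

Call:
step_arm(
  moves=[0, 0.003, 0, 0, 1, 0, 0.006, 0, 0, 1, 0, 0.008, 0, 0, 1, 0, 0.008, 0, 0, 1, 0, 0.008, 0, 0, 1],
)

```text
clock: 7.9
position: [0.527, -0.1824, 0.0779]
ee_rot: [-0.002, 0.767, 0.642, -0.001]
contact_force: [-7.3, 0.6, 0.5]
width: 0.021
```

```bash
python3 - <<'E'
from h import *
plan((.5295,-.1825,.0785),-10.1)
for n in('top','side'):
  t=get_image(n); f=manip.get_state()['contact_force']; print(f.round(2),f@[.985,-.174,0])
E
```

```text
t 7.9 pos [ 0.527  -0.1824  0.0779] head -10.16 tilt 0.25 F [-7.29  0.59  0.48] M [ 0.07  1.3  -0.24] w 0.021
shift/0.5 [ 0.0007  0.005  -0.0011] twist/pi -0.0003
[-7.36  1.    1.16] -7.421701799188217
[-6.96 -0.1   0.64] -6.836772808836258
```

Call:
step_arm(
  moves=[0, 0.003, -0.001, 0, 1, 0, 0.006, -0.001, 0, 1, 0, 0.006, -0.001, 0, 1, 0, 0.006, -0.001, 0, 1, 0, 0.006, -0.001, 0, 1],
)

```text
clock: 8.5
position: [0.5285, -0.1827, 0.078]
ee_rot: [-0.003, 0.767, 0.642, -0.002]
contact_force: [-9.3, 1.6, 1.0]
width: 0.0211
```

```bash
python3 - <<'E'
from h import *
import pickle
plan((.5295,-.1825,.0785),-10.1)
im={}
for n in('top','side'):
  im[n]=get_image(n); f=manip.get_state()['contact_force']; print(f.round(2),f@[.985,-.174,0])
pickle.dump(im,open('press.pkl','wb'))
s=im['side']['frame'];t=im['top']['frame']
cv2.imwrite('pics/press.png',np.clip(1.3*np.hstack([cv2.resize(t[190:260,370:440],(400,400),interpolation=2),cv2.resize(s[230:350,290:410],(400,400),interpolation=2)]),0,255).astype(np.uint8))
E
```

```text
t 8.5 pos [ 0.5285 -0.1827  0.078 ] head -10.15 tilt 0.43 F [-9.29  1.63  0.98] M [-0.01  1.58 -0.27] w 0.0211
shift/0.5 [ 0.0008  0.0018 -0.0011] twist/pi -0.0003
[-8.43  1.39  0.4 ] -8.545434828069476
[-9.74  0.01  0.55] -9.597322286522582
```

View pics/press.png

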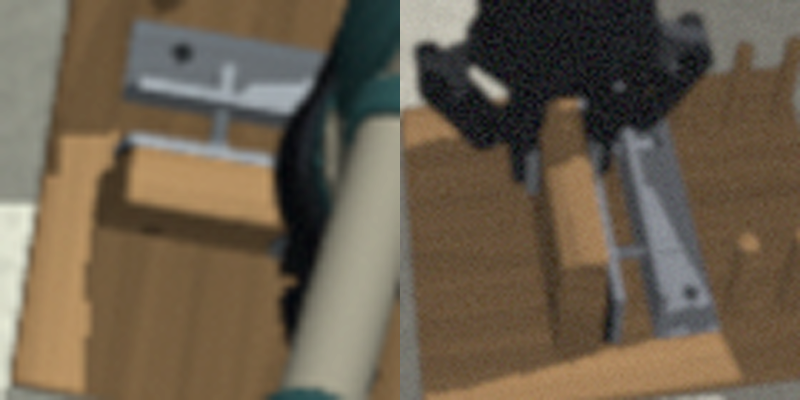

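```bash
python3 - <<'E'
from h import *
import pickle
im=pickle.load(open('press.pkl','rb')); t,s=im['top'],im['side']
o=np.array([.5635,-.1885]);yw=np.radians(-10);M=np.array([[np.cos(yw),-np.sin(yw)],[np.sin(yw),np.cos(yw)]])
rk=lambda P:((P[:,:2]-o)@M*1000).round(1)
T=lambda p:np.array(p)/(400/70)+[370,190]
S=lambda p:(np.array(p)-[400,0])/(10/3)+[290,230]
print('top: board L end',rk(onz(t,T([(128,147),(125,200)]),.1025)),'stop L',rk(onz(t,T([(122,140)]),.056)))
print('side: board top R near',rk(onz(s,S([(562,268),(606,258)]),.1025)),'far',rk(onz(s,S([(545,105),(583,98)]),.1025)),'bottom',rk(onz(s,S([(555,347)]),.012)),'stop near end bottom',rk(onz(s,S([(614,342)]),.014)))
print('TCP',rk(manip.get_state()['position'][None]))
# predicted pixels of ideal board (tcp centre, y=-1) in top/side crop coords
c=np.array([-44.,-1])/1000
c[0]=-(30-8)/1000-.011
for z in(.1025,.0125):
  P=[np.r_[o+M@(c+np.array([a*.011,b*.07])),z] for a,b in((-1,1),(1,1),(-1,-1),(1,-1))]
  print(z,'top',((proj(t,P)-[370,190])*400/70).round(0).tolist(),'side',((proj(s,P)-[290,230])*10/3+[400,0]).round(0).tolist())
E
```

```text
top: board L end [[-25.   71.2]
 [-43.7  69.5]] stop L [[-16.8  67.6]]
side: board top R near [[-46.1 -72.1]
 [-26.6 -70. ]] far [[-40.4  13. ]
 [-21.9  14.4]] bottom [[-46.7 -63.7]] stop near end bottom [[-18.4 -66.1]]
TCP [[-35.4  -0.3]]
0.1025 top [[126.0, 201.0], [135.0, 140.0], [520.0, 267.0], [528.0, 205.0]] side [[521.0, 16.0], [564.0, 11.0], [566.0, 265.0], [617.0, 259.0]]
0.0125 top [[91.0, 222.0], [99.0, 165.0], [453.0, 282.0], [461.0, 225.0]] side [[522.0, 120.0], [562.0, 116.0], [563.0, 360.0], [608.0, 354.0]]
```

The board is centred to within about 1 mm. Its ends are at y ≈ +70 and -71 mm, and the socket midpoint is at -1 mm. It is upright and the push is about 9 N. The moment and the top-view edge slope both suggest it is off square by about 1°, so I'll trim the twist slightly and then hold.

Call:
step_arm(
  moves=[0, 0.001, 0, 0.002, 1, 0, 0.001, 0, 0.004, 1, 0, 0.001, 0, 0.004, 1, 0, 0.001, 0, 0.004, 1, 0, 0.001, 0, 0.004, 1],
)

```text
clock: 9.1
position: [0.5287, -0.1827, 0.0778]
ee_rot: [-0.003, 0.77, 0.638, -0.003]
contact_force: [-8.9, 0.2, 0.1]
width: 0.0208
```

Call:
step_arm(
  moves=[0, 0, 0, 0, 1, 0, 0, 0, 0, 1, 0, 0, 0, 0, 1, 0, 0, 0, 0, 1, 0, 0, 0, 0, 1],
)

```text
clock: 9.6
position: [0.5287, -0.1827, 0.0779]
ee_rot: [-0.003, 0.77, 0.638, -0.003]
contact_force: [-9.8, 0.4, 0.3]
width: 0.0209
```

Call:
step_arm(
  moves=[0, 0, 0, 0, 1, 0, 0, 0, 0, 1, 0, 0, 0, 0, 1, 0, 0, 0, 0, 1, 0, 0, 0, 0, 1],
)

```text
clock: 10.1
position: [0.5287, -0.1827, 0.0779]
ee_rot: [-0.003, 0.77, 0.638, -0.003]
contact_force: [-9.5, 0.4, -0.1]
width: 0.0208
```

```bash
python3 - <<'E'
from h import *
plan((.5295,-.1825,.0785),-10.1)
E
```

```text
t 10.1 pos [ 0.5287 -0.1827  0.0779] head -10.71 tilt 0.48 F [-9.46  0.42 -0.1 ] M [0.14 1.62 0.45] w 0.0208
shift/0.5 [ 0.0007  0.0014 -0.0013] twist/pi -0.0034
```

The moment changed sign, so I'll take back a bit more than half of the trim and hold the push.

Call:
step_arm(
  moves=[0, 0, 0, -0.0023, 1, 0, 0, 0, -0.0023, 1, 0, 0, 0, -0.0023, 1, 0, 0, 0, -0.0023, 1, 0, 0, 0, -0.0023, 1],
)

```text
clock: 10.6
position: [0.5288, -0.1827, 0.0779]
ee_rot: [-0.003, 0.768, 0.64, -0.003]
contact_force: [-8.8, 0.2, -0.0]
width: 0.0214
```

Call:
step_arm(
  moves=[0, 0, 0, 0, 1, 0, 0, 0, 0, 1, 0, 0, 0, 0, 1, 0, 0, 0, 0, 1, 0, 0, 0, 0, 1],
)

```text
clock: 11.1
position: [0.5288, -0.1828, 0.0779]
ee_rot: [-0.003, 0.768, 0.64, -0.003]
contact_force: [-9.9, -0.4, -0.5]
width: 0.0211
```

Call:
step_arm(
  moves=[0, 0, 0, 0, 1, 0, 0, 0, 0, 1, 0, 0, 0, 0, 1, 0, 0, 0, 0, 1, 0, 0, 0, 0, 1],
)

```text
clock: 11.6
position: [0.5288, -0.1827, 0.0779]
ee_rot: [-0.003, 0.768, 0.64, -0.003]
contact_force: [-9.8, 0.1, -0.1]
width: 0.0212
```

Call:
step_arm(
  moves=[0, 0, 0, 0, 1, 0, 0, 0, 0, 1, 0, 0, 0, 0, 1, 0, 0, 0, 0, 1, 0, 0, 0, 0, 1],
)

```text
clock: 12.1
position: [0.5288, -0.1827, 0.0779]
ee_rot: [-0.003, 0.768, 0.64, -0.003]
contact_force: [-8.8, 1.5, -0.1]
width: 0.0209
```

Call:
step_arm(
  moves=[0, 0, 0, 0, 1, 0, 0, 0, 0, 1, 0, 0, 0, 0, 1, 0, 0, 0, 0, 1, 0, 0, 0, 0, 1],
)

```text
clock: 12.6
position: [0.5288, -0.1827, 0.0779]
ee_rot: [-0.003, 0.768, 0.64, -0.003]
contact_force: [-8.8, 0.3, 0.9]
width: 0.0209
```

Call:
step_arm(
  moves=[0, 0, 0, 0, 1, 0, 0, 0, 0, 1, 0, 0, 0, 0, 1, 0, 0, 0, 0, 1, 0, 0, 0, 0, 1],
)

```text
clock: 13.1
position: [0.5288, -0.1827, 0.0779]
ee_rot: [-0.003, 0.768, 0.64, -0.003]
contact_force: [-9.0, 0.3, -0.0]
width: 0.0213
```

Call:
step_arm(
  moves=[0, 0, 0, 0, 1, 0, 0, 0, 0, 1, 0, 0, 0, 0, 1, 0, 0, 0, 0, 1, 0, 0, 0, 0, 1],
)

```text
clock: 13.6
position: [0.5288, -0.1828, 0.0779]
ee_rot: [-0.003, 0.768, 0.64, -0.003]
contact_force: [-9.8, 0.0, -0.3]
width: 0.0208
```

Call:
step_arm(
  moves=[0, 0, 0, 0, 1, 0, 0, 0, 0, 1, 0, 0, 0, 0, 1, 0, 0, 0, 0, 1, 0, 0, 0, 0, 1],
)

```text
clock: 14.1
position: [0.5287, -0.1827, 0.0779]
ee_rot: [-0.003, 0.768, 0.64, -0.003]
contact_force: [-8.8, 0.3, 0.4]
width: 0.0211
```

Call:
step_arm(
  moves=[0, 0, 0, 0, 1, 0, 0, 0, 0, 1, 0, 0, 0, 0, 1, 0, 0, 0, 0, 1, 0, 0, 0, 0, 1],
)

```text
clock: 14.6
position: [0.5288, -0.1827, 0.0779]
ee_rot: [-0.003, 0.768, 0.64, -0.003]
contact_force: [-8.8, 0.2, 0.3]
width: 0.0209
```

Call:
step_arm(
  moves=[0, 0, 0, 0, 1, 0, 0, 0, 0, 1, 0, 0, 0, 0, 1, 0, 0, 0, 0, 1, 0, 0, 0, 0, 1],
)

```text
clock: 15.1
position: [0.5288, -0.1828, 0.0779]
ee_rot: [-0.003, 0.768, 0.64, -0.003]
contact_force: [-9.9, 0.5, 0.2]
width: 0.021
```

```bash
python3 - <<'E'
from h import *
plan((.5295,-.1825,.0785),-10.1)
t=get_image('top')['frame'];s=get_image('side')['frame']
print(manip.get_state()['contact_force'].round(2))
cv2.imwrite('pics/fin.png',np.clip(1.3*np.hstack([cv2.resize(t[190:260,370:440],(400,400),interpolation=2),cv2.resize(s[230:350,290:410],(400,400),interpolation=2)]),0,255).astype(np.uint8))
E
```

```text
t 15.1 pos [ 0.5288 -0.1828  0.0779] head -10.38 tilt 0.46 F [-9.89  0.54  0.23] M [0.06 1.66 0.06] w 0.021
shift/0.5 [ 0.0008  0.0013 -0.0012] twist/pi -0.0016
[-9.3  -0.29  0.05]
```

View pics/fin.png

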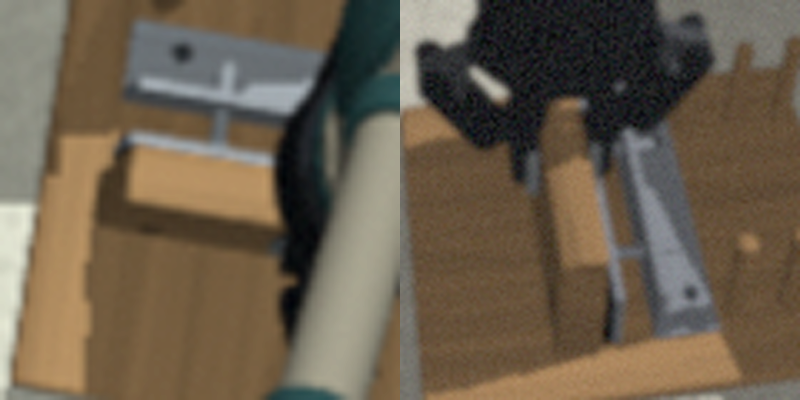

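The last picture shows the board upright at (575,230), flush with the stop, with its ends matching the stop's. The push has stayed at about 9–10 N for over 4.5 s, so I'm handing in.

```bash
python3 -c "
from h import *
print(job.sign_off())"
```

```text
the job is handed in; nothing more can be done
None
```

The end board is standing on the rack base, pressed against the spring stop and still gripped. I handed the job in at about 15 s on the robot's clock; sign-off reports no verdict.

**Board chosen:** of the three look-alikes I took the nearest, 0.55 m from the base. The other two were at 0.66 and 0.70 m.

**Last checks:**
- **Push:** the wrist force along the push stayed at about 9–10 N from 8.5 s to the end, and the arm was still for the last 4.5 s. This is the force at the wrist; the force on the stop itself was not measured separately. Judging by position, the stop moved in about 6–7 mm, which suggests 7–8 N. Both are within the 6–14 N band.
- **Centring:** the board's middle is about 1 mm from the midpoint of the stop's screw sockets, in a camera calibration good to about 2 mm.
- **Upright:** the tool is tilted 0.5°, and the board looks upright in the side view.
- **Square:** the turning moment about the vertical came down to 0.06 N m after a small twist correction, which means the board is flat against the stop. The checks disagreed here: before that correction, side-camera corner picks suggested 3–4° off and the top camera about 1°. I trusted the moment and the top view, because the side camera showed much the same offset while the board was still in the air.

I saw no contact with the other things on the counter, but I took no final picture of all of them.

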